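Change the bead cart over from blue to yellow

ROBOT

A 6-joint arm with a two-finger parallel gripper is mounted at the origin on the work surface. World frame = base frame: x ahead of the robot, y to its left, z up, the work surface at z = 0. Lengths are in mm, angles in rad, forces in N, time in s.
With the tool pointing down it reaches from about 400 to 825 mm from the base axis. Payload 7 kg.
Tool frame: the origin (TCP) lies midway between the tips of the shut fingers; the grasp point (between the pads) lies 19 mm behind it; z points along the fingers, y is the direction in which the jaws open and shut (so a half turn about z gives the same grasp; the last joint's range is limited). The gripper opens to 85 mm and grips with 20 to 120 N. Pads are 22 mm wide; open, the fingers measure 114 mm over their backs; the gripper's body (76 mm by 85 mm) begins 54 mm behind the grasp point. The pads swing forward as they close: fully open they stand 13 mm farther back than shut.
Start: joints at [1.622, 0.359, 0.012, 0, -1.224, -0.288], TCP at [158.361, 656.138, 231.302] pointing down, gripper open.
Joint ranges: [-3.07, 3.07], [-1.43, 2.12], [-1.02, 1.25], [-3.03, 1.67], [-3.05, -0], [-3.03, 3.03]. Speed limits (rad/s): [2.39, 2.39, 3.01, 3.14, 3.14, 3.14].

INTERFACE

Orientations are given as [roll, pitch, yaw] about the fixed x, y, z axes, in that order (R = Rz(yaw) Ry(pitch) Rx(roll)).
In Python, from workcell import env gives the robot as it stands. The module is installed in compiled form; this text tells all that it offers.
- The arm moves only by the shell command python3 -m jog 'ROWS' [OPENING] [FORCE]. ROWS is JSON, a list of rows, each a list of 4 numbers: the shift along the tool's x, y, z as a fraction of full scale, then the turn about the tool's z as a fraction of full scale. In form: [[tx, ty, tz, spin], ...]. A call has 1 to 5 rows; each row is the pose to reach, as a shift and turn from the pose commanded when the call began, along the tool's axes at that moment; what a row does not reach only later rows make up. Full scale, the value 1, is 100 mm for a shift and 1.5 rad for a turn. A row lasts 1/10 s, in which the tool goes at most 50 mm and 8.59 degrees, less where a joint would pass 70% of its speed; a pose out of reach is approached as far as the arm can. A call with a number of a shift or a turn outside -1 to 1 is refused whole. A call with a gripper value outside its range is refused whole. OPENING is the opening in per cent of the stroke, from 0 (shut) to 100 (fully open), set as the call begins (- or left out, the last holds). The fingers move at their own pace and stop on an object; FORCE is the grip in N (left out, the last holds). Time passes only in rows, so rows that repeat a pose let the fingers close. It gives the time, the measured TCP pose, the force and the opening at its end, in the units of the state.
- env.get_obs(): the state, without advancing time (a new reading comes with each control period).
- env.get_image(name): name is "side" or "top"; returns (picture, depth): 384x512x3 uint8, blue, green, red; 384x512 float32, mm along the optical axis (not along the pixel's ray), 0 where there is no reading.
- env.calibration(name): a dict with "intrinsics" (3x3 intrinsics, pixels), "position" and "attitude" of the camera in the world. Camera axes: x right, y up, looking along -z (the intrinsics and any distortion apply to the point x, -y, -z); pixel columns grow to the right and rows downward; lengths in mm; the calibration is good to about 2 mm. A picture is of the moment at which its call begins. calibration takes no time and is no camera call.
- env.close_job(): hands the job in, once; it reports no verdict.
The state is a dict: "time": time; "q": joint angles; "qd": joint speeds; "effort": joint torques, N m; "tool_pos": TCP position; "eef_rot": TCP orientation; "contact_force": force on the tool from outside, world axes, zero at the start; "wrist_torque": the same for the moment, N m; "finger_gap": opening from 0.0 (shut) to 1.0 (fully open).
Only numpy, scipy, OpenCV 4.12 (cv2) and the standard library are available. Lean on these libraries where they do the work, as an engineer would, in place of code of your own. Each camera call takes 0.05 s, during which the arm holds its last target. There are 200 camera calls.

TASK

Change the cart over from blue work to yellow: the yellow spool goes down over the post of the red spindle stand and the yellow bead jar in the middle of the white tile, and the blue ones go away where the yellow ones stood, the blue spool in the middle of the black dish and the blue jar in the middle of the green tray; the cork pad is free for parking a thing meanwhile. Draw the blue spool straight up off its post so that the light stand neither tips nor gets dragged away. Set each thing down upright, never knock one over or let it drop, and leave the bead organizer where it is.

Things in the scene. Friction and masses are not known exactly. Their poses are not given: they have to be found in the camera images.
- blue_spool_mid (a point): Blue plastic wire spool, standing upright: cylinder 52 mm across, 48 mm tall, with a 26 mm hole right through along its axis; about 0.12 kg. This point is its centre, 24 mm above its underside, z along its axis. Starts on the spindle stand, threaded over the post and resting on the red base.
- yellow_spool_mid (a point): Yellow plastic wire spool, same shape: 52 mm across, 48 mm tall, 26 mm hole through it; about 0.15 kg. This point is its centre, 24 mm above its underside, z along its axis. Starts standing in the black dish.
- blue_jar_mid (a point): Small round screw-lid jar of blue beads with a blue lid: 42 mm across, 55 mm tall, about 0.09 kg, closed. This point is its centre, 27.5 mm above its underside, z up along its axis. Starts standing on the tile.
- yellow_jar_mid (a point): Small round screw-lid jar of yellow beads with a yellow lid: 42 mm across, 55 mm tall, about 0.09 kg, closed. This point is its centre, 27.5 mm above its underside, z up along its axis. Starts standing in the green bead tray.
- spindle_stand: Spindle stand, the working place of a spool: a loose, light (0.08 kg) round red base 84 mm across and 6 mm thick with a thin steel post, 8 mm across with a round tip, upright at its centre, tip 64 mm above the cart top. It slides or tips if pulled sideways. Origin: centre of the base's underside, z up along the post. A spool goes over the post (9 mm of play all round) and rests on the base.
- spool_dish: Black round shallow dish, 128 mm across outside, 122 mm inside, rim 7 mm high, floor 3 mm thick: where the spare spool is kept. Fixed. Origin: centre of its underside, on the cart top, z up.
- tile: White square ceramic tile coaster with thin blue border lines, 100 x 100 mm, 8 mm thick, flat: the working place of a bead jar. Fixed. Origin: centre of its underside, x and y along its sides, z up.
- bead_tray: Square green bead tray with a white rim, 120 x 120 mm outside, 112 mm inside, rim 8 mm high, floor 3 mm thick: where the spare jar is kept. Fixed. Origin: centre of its underside, x and y along its sides, z up.
- cork_pad: Round cork pad, 110 mm across, 4 mm thick, flat, empty: the free spot on which a thing may be parked meanwhile. Fixed. Origin: centre of its underside, z up.
- organizer: Bystander: closed clear plastic bead organizer box with twelve compartments of coloured beads, lying flat, 106 mm (its x) by 178 mm (its y), 34 mm tall, 0.6 kg, loose. Origin: centre of its underside. Not to be moved. Another bystander, fixed and well out of the way, is a magnetic hook rail with tweezers and a hex driver, 300 mm wide and 155 mm tall, at the cart's edge 0.6 m to the robot's right.

How it is judged (in metres and radians):
At the end, for the whole second after the job is handed in: Yellow spool down over the post on the stand's base (13 mm), blue spool in the black dish, yellow jar on the tile, blue jar in the green tray (each within 15 mm of the middle); heights within 5 mm, upright within 0.1 rad, at rest; stand moved under 35 mm, organizer under 20 mm (horizontal distance between yellow_spool_mid and spindle_stand below 0.013 m and z of yellow_spool_mid in the frame of spindle_stand between 0.025 and 0.035 m and angle between each of yellow_spool_mid, blue_spool_mid, yellow_jar_mid, blue_jar_mid, spindle_stand's own z axis and vertical below 0.1 rad and linear speed of each of yellow_spool, blue_spool, yellow_jar, blue_jar, spindle_stand below 0.02 m/s and horizontal distance between blue_spool_mid and spool_dish below 0.015 m and z of blue_spool_mid in the frame of spool_dish between 0.022 and 0.032 m and horizontal distance between yellow_jar_mid and tile below 0.015 m and z of yellow_jar_mid in the frame of tile between 0.0305 and 0.0405 m and horizontal distance between blue_jar_mid and bead_tray below 0.015 m and z of blue_jar_mid in the frame of bead_tray between 0.0255 and 0.0355 m and distance of spindle_stand from where it was at the start of the episode below 0.035 m and distance of organizer from where it was at the start of the episode below 0.02 m); the robot touches nothing.
It fails at once if the spindle stand is tipped by more than 0.25 rad (angle between spindle_stand's own z axis and vertical above 0.25 rad).
It fails at once if a spool or jar is knocked over (leans more than 0.7 rad) (angle between any of blue_spool_mid, yellow_spool_mid, blue_jar_mid, yellow_jar_mid's own z axis and vertical above 0.7 rad).
It fails at once if a spool or jar is dropped (falls or flies free of the robot faster than 0.6 m/s, a fall of about 18 mm) ((linear speed of blue_spool above 0.6 m/s and contact force between blue_spool and the arm below 0.05 N and contact force between blue_spool and the fingers below 0.05 N) or (linear speed of yellow_spool above 0.6 m/s and contact force between yellow_spool and the arm below 0.05 N and contact force between yellow_spool and the fingers below 0.05 N) or (linear speed of blue_jar above 0.6 m/s and contact force between blue_jar and the arm below 0.05 N and contact force between blue_jar and the fingers below 0.05 N) or (linear speed of yellow_jar above 0.6 m/s and contact force between yellow_jar and the arm below 0.05 N and contact force between yellow_jar and the fingers below 0.05 N)).
It fails at once if the bead organizer is pushed more than 20 mm (distance of organizer from where it was at the start of the episode above 0.02 m).
It also fails if it takes over 144 s, if anything falls off the work surface, if the arm or the gripper's body presses on something with over 40 N, if the wrist force passes 120 N, or if a joint passes its speed limit or range.

## Working session

There is one attempt and no reset: what is moved stays moved. The work goes in short steps, Python scripts to look and compute and a shell command to move; the robot and the scene stay as the last step left them, time stands still between calls to the robot, and variables do not carry over. Pictures are saved under pics/ and viewed, about 12 in all and at most 16, crops included, and the job is handed in when it is done.

```bash
mkdir -p pics
cat > h.py <<'E'
import numpy as np, cv2
from workcell import env
from scipy.spatial.transform import Rotation as R
def Rm(a):
    a=np.array(a,float)
    if a.shape==(3,3): return a
    if a.size==4: return R.from_quat(a).as_matrix()
    return R.from_euler('xyz',a).as_matrix()
def cam(n):
    c=env.calibration(n); return np.array(c['intrinsics']),np.array(c['position'],float),Rm(c['attitude'])
def ray(n,u,v):
    K,p,A=cam(n); d=np.linalg.inv(K)@[u,v,1]; return p,A@(d*[1,-1,-1])
def plane(n,u,v,z):
    p,d=ray(n,u,v); return p+d*(z-p[2])/d[2]
def cloud(n,D):
    K,p,A=cam(n); v,u=np.mgrid[:384,:512]
    d=np.stack([(u-K[0,2])/K[0,0],-(v-K[1,2])/K[1,1],-np.ones_like(u,float)],-1)*D[...,None]
    return d@A.T+p
E
python3 - <<'E'
from h import *
ims=[]
for n in("top","side"):
    print(n,env.calibration(n)); im,D=env.get_image(n); cv2.imwrite(f'pics/{n}0.png',cv2.resize(im,(800,600))); np.savez(n+'0',im=im,D=D)
print(env.get_obs())
E
```

```text
top {'intrinsics': array([[376.67399877,   0.        , 245.17252009],
       [  0.        , 376.67399877, 190.73988777],
       [  0.        ,   0.        ,   1.        ]]), 'position': array([ 434.10343205,   -8.79887914, 1081.14926361]), 'attitude': array([ 0.11035902,  0.02564774, -1.5811027 ])}
side {'intrinsics': array([[379.523557  ,   0.        , 247.51400268],
       [  0.        , 379.523557  , 192.43226897],
       [  0.        ,   0.        ,   1.        ]]), 'position': array([176.24578402, 631.91704379, 612.56781997]), 'attitude': array([ 0.94153606,  0.02092022, -2.63768379])}
{'time': 0.1, 'q': array([ 1.62209838e+00,  3.59279431e-01,  1.11082398e-02, -3.25160316e-04,
       -1.22408888e+00, -2.88144237e-01]), 'qd': array([ 5.38013951e-04, -3.08551185e-04,  1.30835575e-03,  1.05491315e-03,
       -1.03748481e-03, -1.69815219e-05]), 'effort': array([-2.48362820e-03, -5.84763336e+01,  2.94109029e+01,  6.95459425e+00,
       -3.20494401e-03,  6.86454456e-06]), 'tool_pos': array([158.26920667, 655.71658628, 230.45916118]), 'eef_rot': array([ 3.14010238e+00, -1.22914192e-04, -2.36952808e-01]), 'contact_force': array([-0.29693391,  0.24886674,  0.01087769]), 'wrist_torque': array([ 0.03860103, -0.05228686, -0.01810854]), 'finger_gap': 0.9954956966592978}
```

View pics/top0.png

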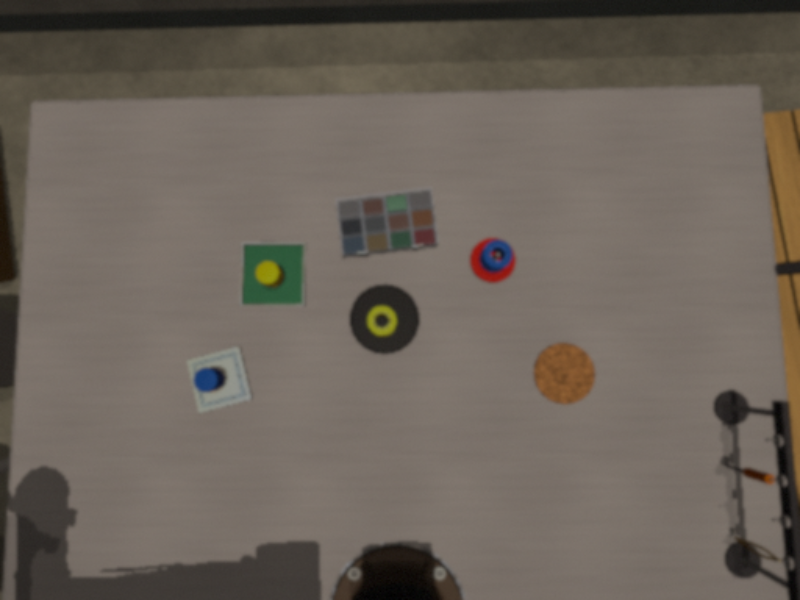

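View pics/side0.png

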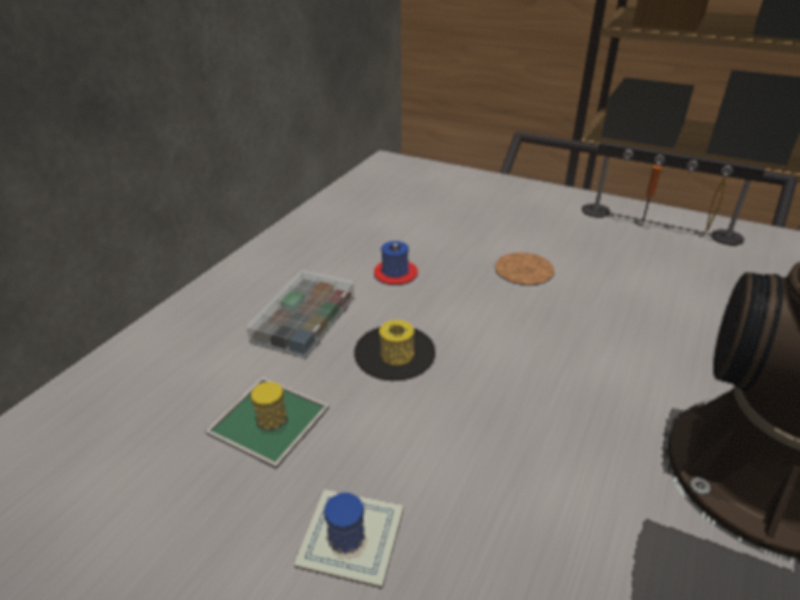

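Top view (800 px scale): blue jar (208,379) on tile, yellow jar (267,272) on the tray, yellow spool (382,320) in the dish, blue spool (496,256) on the red base, cork (564,373), organizer (387,222). The side view agrees. Next I measure them.

```bash
cat >> h.py <<'E'
def hsv(im): return cv2.cvtColor(im,cv2.COLOR_BGR2HSV)
RG=dict(blue=((105,90,50),(125,255,255)),yellow=((22,120,60),(35,255,255)),red=((0,150,80),(6,255,255)),green=((60,80,40),(90,255,255)),cork=((7,110,80),(18,255,255)))
def blob(im,m,c,r):
    k=np.zeros_like(m); cv2.circle(k,c,r,255,-1); m=m&k
    cs=cv2.findContours(m,cv2.RETR_EXTERNAL,cv2.CHAIN_APPROX_NONE)[0]
    return max(cs,key=cv2.contourArea) if cs else None
def tops(n,im,D,col,c,r,ztop):
    """centre of upper face: coloured pixels whose depth puts them near ztop; and enclosing circle on plane"""
    P=cloud(n,D); m=cv2.inRange(hsv(im),*RG[col]); k=np.zeros_like(m); cv2.circle(k,c,r,255,-1)
    s=(m>0)&(k>0)&(D>0)&(abs(P[...,2]-ztop)<10)
    q=P[s]; v,u=np.nonzero(s)
    pts=np.array([plane(n,a,b,ztop)[:2] for a,b in zip(u,v)],np.float32)
    if len(pts)<5: return None
    (x,y),rad=cv2.minEnclosingCircle(pts); lo,hi=np.percentile(pts,[2,98],axis=0)
    return np.round([x,y,rad,*((lo+hi)/2),np.median(q[:,2]),len(pts)],1)
E
python3 - <<'E'
from h import *
d=np.load('top0.npz'); im,D=d['im'],d['D']; H=hsv(im)
s=.64
def c(u,v): return int(u*s),int(v*s)
print('bspool',tops('top',im,D,'blue',c(496,256),20,54))
print('yspool',tops('top',im,D,'yellow',c(382,320),20,51))
print('bjar',tops('top',im,D,'blue',c(208,379),14,63))
print('yjar',tops('top',im,D,'yellow',c(267,272),20,58))
def circ(name,m,ct,r,z):
    b=blob(im,m,ct,r).reshape(-1,2); p=np.array([plane('top',*q,z)[:2] for q in b],np.float32)
    print(name,np.round(cv2.minEnclosingCircle(p),1) if 0 else (cv2.minEnclosingCircle(p)),'ell',cv2.fitEllipse(p))
    return p
circ('red',cv2.inRange(H,*RG['red'])|cv2.inRange(H,(172,120,60),(180,255,255)),c(493,260),22,6)
circ('cork',cv2.inRange(H,*RG['cork']),c(564,373),28,4)
circ('dish',cv2.inRange(H,(0,0,0),(180,255,60)),c(384,319),30,6)
def rect(name,m,ct,r,z):
    b=blob(im,m,ct,r).reshape(-1,2); p=np.array([plane('top',*q,z)[:2] for q in b],np.float32)
    print(name,cv2.minAreaRect(p))
rect('tray',cv2.inRange(H,*RG['green']),c(273,274),32,3)
L=cv2.inRange(H,(0,0,150),(180,60,255))
print('tilepix',im[c(200,365)[1],c(200,365)[0]],'tablepix',im[c(150,365)[1],c(150,365)[0]])
gray=im.min(2)
rect('tile',cv2.inRange(im,(150,160,150),(255,255,255)),c(218,380),30,8)
cv2.imwrite('pics/crop.png',cv2.resize(im[c(0,180)[1]:c(0,430)[1],c(170,0)[0]:c(620,0)[0]],None,fx=2.7,fy=2.7,interpolation=cv2.INTER_CUBIC))
E
```

```text
bspool [ 624.4 -184.8   24.9  623.  -184.9   53.8  183. ]
yspool [510.7  19.2  25.8 510.7  18.8  51.2 211. ]
bjar [411.5 323.4  21.2 410.7 323.3  63.3 182. ]
yjar [597.5 220.2  22.1 597.  220.6  57.8 187. ]
red ((621.919189453125, -183.6416015625), 40.112178802490234) ell ((623.5550537109375, -184.97119140625), (72.4038314819336, 76.44192504882812), 48.64964294433594)
cork ((414.3873291015625, -306.4246520996094), 53.618343353271484) ell ((414.2884216308594, -306.2498779296875), (104.41651916503906, 104.85364532470703), 162.3293914794922)
dish ((516.8236083984375, 16.54183006286621), 61.785701751708984) ell ((516.43505859375, 16.484987258911133), (120.15296936035156, 120.56718444824219), 45.061336517333984)
tray ((602.957763671875, 223.55335998535156), (105.65221405029297, 105.86835479736328), 89.25558471679688)
tilepix [127 135 129] tablepix [109 116 127]Traceback (most recent call last):
  File "<stdin>", line 23, in <module>
  File "<stdin>", line 17, in rect
AttributeError: 'NoneType' object has no attribute 'reshape'
```

Run:
```python
from h import *
d=np.load('top0.npz'); im,D=d['im'],d['D']
P=cloud('top',D); c=(140,243)
for name,m in (('depth',((P[...,2]>4)&(D>0)).astype(np.uint8)*255),('rg',((im[...,2].astype(int)-im[...,0]<9)&(im[...,0]>60)).astype(np.uint8)*255|cv2.inRange(hsv(im),*RG['blue']))):
    b=blob(im,m,c,30)
    p=np.array([plane('top',*q,8)[:2] for q in b.reshape(-1,2)],np.float32); print(name,cv2.minAreaRect(p))
print('organizer',)
m=((P[...,2]>15)&(D>0)).astype(np.uint8)*255
b=blob(im,m,(248,142),45); print(cv2.minAreaRect(np.array([plane('top',*q,34)[:2] for q in b.reshape(-1,2)],np.float32)))
big=im[115:280,105:400]; cv2.imwrite('pics/crop.png',cv2.resize(im[145:195,285:345],(720,600),interpolation=cv2.INTER_CUBIC))
```

```text
depth ((409.437744140625, 317.3426208496094), (106.98252868652344, 101.02948760986328), 14.584635734558105)
rg ((409.28765869140625, 318.4919128417969), (99.28387451171875, 98.31256103515625), 14.490732192993164)
organizer
((691.91064453125, 8.946365356445312), (110.5318374633789, 177.54945373535156), 6.143357276916504)
```

View pics/crop.png

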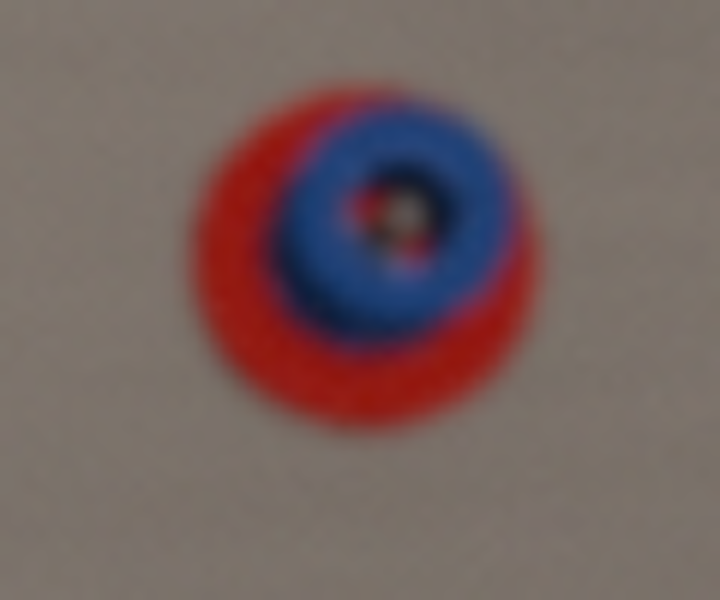

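Red base centre is at crop (367,256) and the post tip at (408,212); the base, post and blue spool all look upright. Now moving: turn to yaw 0, then over the blue jar.

```bash
cat >> h.py <<'E'
def need(x,y,z,yaw=0):
    o=env.get_obs(); p=np.array(o['tool_pos']); Rt=R.from_euler('xyz',o['eef_rot']).as_matrix()
    print('t',o['time'],'tcp',p.round(1),'yaw',np.round(o['eef_rot'],3),'gap',round(o['finger_gap'],3),'F',np.round(o['contact_force'],1),'need',(Rt.T@(np.array([x,y,z])-p)/100).round(3),'q6',o['q'][5].round(2))
E
python3 -m jog '[[0,0,0,-0.158],[0,0,0,-0.158],[0,0,0,-0.158]]' 100 40
python3 -m jog '[[0.35,0.45,0,0],[0.7,0.9,0,0],[0.7,0.9,0,0]]'
python3 -m jog '[[0.35,0.45,0,0],[0.7,0.9,0,0],[0.7,0.9,0,0]]'
python3 -m jog '[[0.35,0.45,0,0],[0.7,0.9,0,0],[0.7,0.9,0,0]]'
python3 -m jog '[[0.2,0.3,0.3,0],[0.43,0.63,0.7,0],[0.43,0.63,0.7,0],[0.43,0.63,0.7,0],[0.43,0.63,0.7,0]]'
python3 - <<'E'
from h import *
need(411,323.3,24)
print('post tip',plane('top',319.0,162.7,64),'base',plane('top',315.6,166.3,6))
E
```

```text
time: 0.4
tool_pos: [158.3, 655.9, 230.8]
eef_rot: [3.141, 0.0, 0.001]
contact_force: [-0.1, -0.5, 0.8]
finger_gap: 0.998
time: 0.7
tool_pos: [230.1, 562.9, 231.4]
eef_rot: [3.141, 0.0, -0.005]
contact_force: [-0.5, 0.5, 0.6]
finger_gap: 1.002
time: 1.0
tool_pos: [300.0, 472.9, 231.5]
eef_rot: [3.141, 0.0, -0.005]
contact_force: [-0.0, 0.7, 0.5]
finger_gap: 0.999
time: 1.3
tool_pos: [369.8, 383.4, 231.4]
eef_rot: [3.141, 0.0, -0.004]
contact_force: [0.3, 1.3, -0.3]
finger_gap: 1.001
time: 1.8
tool_pos: [411.8, 324.4, 162.1]
eef_rot: [-3.141, -0.001, -0.0]
contact_force: [-1.1, 0.4, 1.3]
finger_gap: 0.999
t 1.8 tcp [411.8 324.4 162.1] yaw [-3.141e+00 -1.000e-03 -0.000e+00] gap 0.999 F [-1.1  0.4  1.3] need [-0.009  0.012  1.381] q6 0.53
post tip [ 621.37917436 -185.99916996   64.        ] base [ 621.69254064 -186.02623425    6.        ]
```

```bash
python3 -m jog '[[-0.01,0.01,0.3,0],[-0.01,0.01,0.6,0],[-0.01,0.01,0.9,0],[-0.01,0.01,0.9,0]]' >/dev/null
python3 -m jog '[[0,0,0.2,0],[0,0,0.4,0],[0,0,0.48,0],[0,0,0.48,0]]'
python3 -m jog '[[0,0,0,0],[0,0,0,0],[0,0,0,0],[0,0,0,0],[0,0,0,0]]' 20 30 >/dev/null
python3 -m jog '[[0,0,0,0],[0,0,0,0],[0,0,0,0],[0,0,0,0],[0,0,0,0]]'
python3 -m jog '[[0,0,-0.2,0],[0,0,-0.5,0],[0,0,-0.9,0],[0,0,-0.9,0],[0,0,-0.9,0]]'
python3 - <<'E'
from h import *
need(414.3,-306.3,24)
for n in('top','side'):
    im,D=env.get_image(n); cv2.imwrite(f'pics/{n}1.png',im[:,:])
    print(n,[tops(n,im,D,'blue',c,40,148) for c in [(140,225)]])
a=cv2.imread('pics/top1.png')[150:300,60:260]; b=cv2.imread('pics/side1.png')[200:384,120:366]
cv2.imwrite('pics/j1.png',np.hstack([cv2.resize(a,(400,300)),cv2.resize(b,(400,300))]))
E
```

```text
time: 2.6
tool_pos: [410.4, 323.0, 23.8]
eef_rot: [3.141, -0.0, 0.001]
contact_force: [-1.1, -0.3, 0.5]
finger_gap: 0.998
time: 3.6
tool_pos: [410.9, 322.9, 24.4]
eef_rot: [-3.14, -0.001, 0.001]
contact_force: [-1.8, 0.5, 6.0]
finger_gap: 0.485
time: 4.1
tool_pos: [410.7, 322.7, 114.6]
eef_rot: [-3.139, -0.001, -0.0]
contact_force: [0.1, 0.2, -0.9]
finger_gap: 0.481
t 4.1 tcp [410.7 322.7 114.6] yaw [-3.139e+00 -1.000e-03 -0.000e+00] gap 0.481 F [ 0.1  0.2 -0.9] need [0.035 6.292 0.889] q6 0.53
top [None]
side [None]
```

View pics/j1.png

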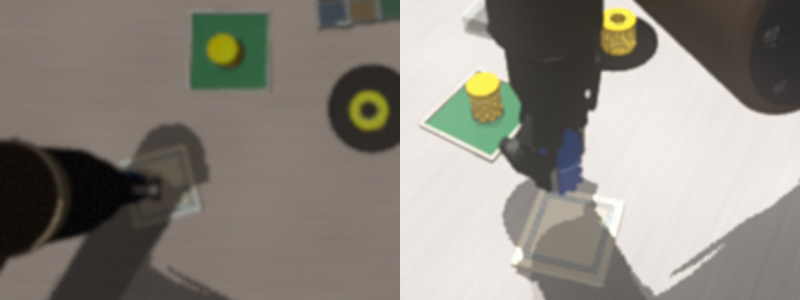

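```bash
python3 -m jog '[[0.15,0.3,0,0],[0.3,0.7,0,0],[0.5,1,0,0],[0.5,1,0,0]]' >/dev/null
python3 -m jog '[[0,0.4,0,0],[0,0.8,0,0],[0,1,0,0]]' >/dev/null
python3 -m jog '[[0,0.4,0,0],[0,0.8,0,0],[0,1,0,0]]' >/dev/null
python3 -m jog '[[0,0.4,0,0],[0,0.8,0,0],[0,1,0,0]]' >/dev/null
python3 -m jog '[[0,0.4,0,0],[0,0.8,0,0],[0,1,0,0]]' >/dev/null
python3 -m jog '[[-0.2,0.4,0,0],[-0.3,0.8,0,0],[-0.47,1,0,0],[-0.47,1,0,0]]' >/dev/null
python3 -m jog '[[0,0.15,0,0],[0,0.3,0,0],[0,0.3,0.3,0],[0,0.3,0.6,0],[0,0.3,0.6,0]]'
python3 - <<'E'
from h import *
need(414.3,-306.3,21)
E
```

```text
time: 6.7
tool_pos: [410.7, -306.3, 49.3]
eef_rot: [-3.139, 0.008, -0.001]
contact_force: [-0.8, 1.0, -1.4]
finger_gap: 0.481
t 6.7 tcp [ 410.7 -306.3   49.3] yaw [-3.139e+00  8.000e-03 -1.000e-03] gap 0.481 F [-0.8  1.  -1.4] need [0.039 0.001 0.283] q6 1.83
```

```bash
python3 -m jog '[[0.03,0,0,0],[0.03,0,0,0],[0.03,0,0,0]]'
```

```text
time: 7.0
tool_pos: [417.7, -307.9, 54.6]
eef_rot: [3.141, -0.002, 0.001]
contact_force: [-0.7, -0.9, -0.4]
finger_gap: 0.48
```

```bash
python3 -m jog '[[0,0,0,0],[0,0,0.15,0],[0,0,0.25,0],[0,0,0.30,0],[0,0,0.33,0]]' >/dev/null
python3 -m jog '[[0,0,0.0,0],[0,0,0.01,0],[0,0,0.01,0],[0,0,0.01,0]]'
python3 -m jog '[[0,0,0,0],[0,0,0,0],[0,0,0,0]]' 75 >/dev/null
python3 -m jog '[[0,0,0,0],[0,0,0,0],[0,0,0,0]]' 100
python3 -m jog '[[0,0,-0.3,0],[0,0,-0.6,0],[0,0,-1,0],[0,0,-1,0],[0,0,-1,0]]'
python3 - <<'E'
from h import *
need(597.2,220.4,19)
E
```

```text
time: 7.9
tool_pos: [416.8, -308.0, 20.4]
eef_rot: [3.141, -0.001, 0.001]
contact_force: [-2.9, 2.1, 10.4]
finger_gap: 0.482
time: 8.5
tool_pos: [416.5, -307.8, 19.2]
eef_rot: [-3.142, 0.0, 0.0]
contact_force: [-0.2, -0.4, 0.7]
finger_gap: 0.999
time: 9.0
tool_pos: [417.1, -307.9, 120.3]
eef_rot: [3.141, -0.003, 0.0]
contact_force: [-0.6, -0.3, -0.5]
finger_gap: 1.004
t 9.0 tcp [ 417.1 -307.9  120.3] yaw [ 3.141e+00 -3.000e-03  0.000e+00] gap 1.004 F [-0.6 -0.3 -0.5] need [ 1.799 -5.283  1.015] q6 1.83
```

```bash
for i in 1; do
python3 -m jog '[[0.1,-0.3,0,0],[0.2,-0.6,0,0],[0.3,-0.88,0,0],[0.3,-0.88,0,0]]' >/dev/null
python3 -m jog '[[0.1,-0.4,0,0],[0.2,-0.8,0,0],[0.3,-0.88,0,0]]' >/dev/null
python3 -m jog '[[0.1,-0.4,0,0],[0.2,-0.8,0,0],[0.3,-0.88,0,0]]' >/dev/null
python3 -m jog '[[0.1,-0.4,0,0],[0.2,-0.8,0,0],[0.3,-0.88,0,0]]' >/dev/null
python3 -m jog '[[0.1,-0.4,0,0],[0.2,-0.8,0,0],[0.3,-0.88,0,0]]' >/dev/null
python3 -m jog '[[0.1,-0.4,0,0],[0.2,-0.7,0,0],[0.3,-0.88,0,0],[0.3,-0.88,0,0],[0.3,-0.88,0,0]]'
done
python3 - <<'E'
from h import *
need(597.2,220.4,19.5)
im,D=env.get_image('top'); print(tops('top',im,D,'blue',(361,240),18,59));
E
```

```text
time: 11.1
tool_pos: [596.3, 219.1, 118.0]
eef_rot: [3.14, 0.002, -0.0]
contact_force: [-0.9, 0.3, 0.0]
finger_gap: 0.998
t 11.1 tcp [596.3 219.1 118. ] yaw [ 3.14e+00  2.00e-03 -0.00e+00] gap 0.998 F [-0.9  0.3  0. ] need [ 0.011 -0.014  0.985] q6 0.91
[ 417.6 -304.8   20.9  417.7 -305.3   58.7  179. ]
```

```bash
python3 -m jog '[[0.01,-0.01,0.3,0],[0.01,-0.01,0.6,0],[0.01,-0.01,0.9,0],[0.01,-0.01,0.98,0],[0.01,-0.01,0.98,0]]'
python3 -m jog '[[0,0,0,0],[0,0,0,0],[0,0,0,0],[0,0,0,0],[0,0,0,0]]' 20 30 >/dev/null
python3 -m jog '[[0,0,0,0],[0,0,0,0],[0,0,0,0],[0,0,0,0],[0,0,0,0]]'
python3 -m jog '[[0,0,-0.2,0],[0,0,-0.5,0],[0,0,-0.9,0],[0,0,-0.9,0],[0,0,-0.9,0]]'
python3 - <<'E'
from h import *
need(409.3,318,24.5)
E
```

```text
time: 11.65
tool_pos: [596.7, 219.7, 20.3]
eef_rot: [3.14, 0.002, -0.001]
contact_force: [-0.4, -0.5, -0.9]
finger_gap: 0.999
time: 12.65
tool_pos: [598.2, 221.7, 22.9]
eef_rot: [-3.141, -0.002, 0.001]
contact_force: [-1.0, -0.6, 7.1]
finger_gap: 0.483
time: 13.15
tool_pos: [597.8, 221.7, 112.8]
eef_rot: [-3.14, -0.002, 0.0]
contact_force: [-0.6, -0.5, -2.2]
finger_gap: 0.484
t 13.15 tcp [597.8 221.7 112.8] yaw [-3.14e+00 -2.00e-03  0.00e+00] gap 0.484 F [-0.6 -0.5 -2.2] need [-1.887 -0.961  0.881] q6 0.91
```

```bash
python3 -m jog '[[-0.2,-0.1,0,0],[-0.5,-0.3,0,0],[-0.9,-0.48,0,0],[-0.9,-0.48,0,0]]' >/dev/null
python3 -m jog '[[-0.3,-0.2,0,0],[-0.6,-0.4,0,0],[-0.9,-0.48,0,0],[-0.97,-0.48,0,0],[-0.97,-0.48,0,0]]' >/dev/null
python3 -m jog '[[0,0,0.2,0],[0,0,0.4,0],[0,0,0.6,0],[0,0,0.6,0],[0,0,0.6,0]]'
python3 - <<'E'
from h import *
need(409.5,318,27.8)
E
```

```text
time: 14.55
tool_pos: [411.1, 316.6, 51.0]
eef_rot: [3.14, 0.001, -0.0]
contact_force: [0.3, -0.8, -0.2]
finger_gap: 0.485
t 14.55 tcp [411.1 316.6  51. ] yaw [ 3.14e+00  1.00e-03 -0.00e+00] gap 0.485 F [ 0.3 -0.8 -0.2] need [-0.015 -0.014  0.232] q6 0.53
```

```bash
python3 -m jog '[[-0.01,-0.01,0.08,0],[-0.01,-0.01,0.15,0],[-0.01,-0.01,0.2,0],[-0.01,-0.01,0.24,0],[-0.01,-0.01,0.255,0]]' >/dev/null
python3 -m jog '[[0,0,0,0],[0,0,0,0],[0,0,0,0]]'
python3 -m jog '[[0,0,0,0],[0,0,0,0],[0,0,0,0]]' 75 >/dev/null
python3 -m jog '[[0,0,0,0],[0,0,0,0],[0,0,0,0]]' 100
python3 -m jog '[[0,0,-0.3,0],[0,0,-0.6,0],[0,0,-0.9,0],[0,0,-0.9,0],[0,0,-0.9,0]]'
python3 - <<'E'
from h import *
need(417.5,-307.5,20.4)
E
```

```text
time: 15.35
tool_pos: [409.6, 318.2, 27.3]
eef_rot: [-3.141, -0.001, 0.001]
contact_force: [-4.1, -4.2, 17.8]
finger_gap: 0.483
time: 15.95
tool_pos: [409.4, 318.2, 25.7]
eef_rot: [3.141, 0.0, 0.0]
contact_force: [-1.3, -0.2, -0.1]
finger_gap: 1.0
time: 16.45
tool_pos: [409.6, 318.5, 116.4]
eef_rot: [-3.14, -0.001, 0.0]
contact_force: [0.1, -0.1, -1.7]
finger_gap: 1.001
t 16.45 tcp [409.6 318.5 116.4] yaw [-3.14e+00 -1.00e-03  0.00e+00] gap 1.001 F [ 0.1 -0.1 -1.7] need [0.079 6.262 0.95 ] q6 0.53
```

Now fetch the blue jar from the cork.

```bash
python3 -m jog '[[0.15,0.3,0,0],[0.3,0.7,0,0],[0.5,1,0,0],[0.5,1,0,0]]' >/dev/null
python3 -m jog '[[0,0.4,0,0],[0,0.8,0,0],[0,1,0,0]]' >/dev/null
python3 -m jog '[[0,0.4,0,0],[0,0.8,0,0],[0,1,0,0]]' >/dev/null
python3 -m jog '[[0,0.4,0,0],[0,0.8,0,0],[0,1,0,0]]' >/dev/null
python3 -m jog '[[0,0.4,0,0],[0,0.8,0,0],[0,1,0,0]]' >/dev/null
python3 -m jog '[[-0.2,0.4,0,0],[-0.3,0.8,0,0],[-0.42,1,0,0],[-0.42,1,0,0]]' >/dev/null
python3 -m jog '[[0,0.15,0,0],[0,0.26,0,0],[0,0.26,0,0],[0,0.26,0,0],[0,0.26,0,0]]'
python3 - <<'E'
from h import *
need(417.4,-307.3,20.4)
im,D=env.get_image('top'); print(tops('top',im,D,'yellow',(140,243),25,63))
E
```

```text
time: 18.95
tool_pos: [417.6, -307.2, 115.6]
eef_rot: [-3.141, 0.0, 0.001]
contact_force: [-0.0, 0.2, -0.3]
finger_gap: 1.002
t 18.95 tcp [ 417.6 -307.2  115.6] yaw [-3.141e+00  0.000e+00  1.000e-03] gap 1.002 F [-0.   0.2 -0.3] need [-0.001  0.001  0.952] q6 1.83
[408.6 315.2  22.  407.9 315.4  63.6 192. ]
```

```bash
python3 -m jog '[[0,0,0.3,0],[0,0,0.6,0],[0,0,0.85,0],[0,0,0.94,0],[0,0,0.94,0]]'
python3 -m jog '[[0,0,0,0],[0,0,0,0],[0,0,0,0],[0,0,0,0],[0,0,0,0]]' 20 30 >/dev/null
python3 -m jog '[[0,0,0,0],[0,0,0,0],[0,0,0,0],[0,0,0,0],[0,0,0,0]]'
python3 -m jog '[[0,0,-0.2,0],[0,0,-0.5,0],[0,0,-0.9,0],[0,0,-0.9,0],[0,0,-0.9,0]]'
python3 - <<'E'
from h import *
need(603,223.8,19.5)
E
```

```text
time: 19.5
tool_pos: [416.9, -307.3, 20.9]
eef_rot: [-3.141, 0.002, 0.001]
contact_force: [-0.1, 0.3, 0.2]
finger_gap: 0.998
time: 20.5
tool_pos: [418.3, -308.0, 23.1]
eef_rot: [3.141, -0.002, 0.0]
contact_force: [-1.1, 1.8, 5.8]
finger_gap: 0.484
time: 21.0
tool_pos: [418.2, -308.0, 113.3]
eef_rot: [3.141, -0.003, -0.0]
contact_force: [-0.6, -0.3, -0.6]
finger_gap: 0.484
t 21.0 tcp [ 418.2 -308.   113.3] yaw [ 3.141e+00 -3.000e-03 -0.000e+00] gap 0.484 F [-0.6 -0.3 -0.6] need [ 1.844 -5.318  0.941] q6 1.83
```

```bash
python3 -m jog '[[0.1,-0.3,0,0],[0.2,-0.6,0,0],[0.31,-0.88,0,0],[0.31,-0.88,0,0]]' >/dev/null
python3 -m jog '[[0.1,-0.4,0,0],[0.2,-0.8,0,0],[0.31,-0.88,0,0]]' >/dev/null
python3 -m jog '[[0.1,-0.4,0,0],[0.2,-0.8,0,0],[0.31,-0.88,0,0]]' >/dev/null
python3 -m jog '[[0.1,-0.4,0,0],[0.2,-0.8,0,0],[0.31,-0.88,0,0]]' >/dev/null
python3 -m jog '[[0.1,-0.4,0,0],[0.2,-0.8,0,0],[0.3,-0.88,0,0]]' >/dev/null
python3 -m jog '[[0.1,-0.4,0,0],[0.2,-0.7,0,0],[0.3,-0.92,0,0],[0.3,-0.92,0,0],[0.3,-0.92,0,0]]' >/dev/null
python3 -m jog '[[0,0,0.2,0],[0,0,0.4,0],[0,0,0.6,0],[0,0,0.6,0],[0,0,0.6,0]]'
python3 - <<'E'
from h import *
need(603,223.8,22.1)
E
```

```text
time: 23.6
tool_pos: [601.5, 222.9, 51.9]
eef_rot: [3.141, 0.001, -0.001]
contact_force: [0.2, 1.2, -0.8]
finger_gap: 0.483
t 23.6 tcp [601.5 222.9  51.9] yaw [ 3.141e+00  1.000e-03 -1.000e-03] gap 0.483 F [ 0.2  1.2 -0.8] need [ 0.016 -0.009  0.298] q6 0.91
```

```bash
python3 -m jog '[[0,-0.01,0.1,0],[0,-0.01,0.18,0],[0,-0.01,0.25,0],[0,-0.01,0.29,0],[0,-0.01,0.315,0]]' >/dev/null
python3 -m jog '[[0,0,0,0],[0,0,0,0],[0,0,0,0]]'
python3 -m jog '[[0,0,0,0],[0,0,0,0],[0,0,0,0]]' 75 >/dev/null
python3 -m jog '[[0,0,0,0],[0,0,0,0],[0,0,0,0]]' 100
python3 -m jog '[[0,0,-0.3,0],[0,0,-0.6,0],[0,0,-0.9,0],[0,0,-0.9,0],[0,0,-0.9,0]]'
python3 - <<'E'
from h import *
need(622.5,-185.2,25)
E
```

```text
time: 24.4
tool_pos: [601.2, 225.1, 22.1]
eef_rot: [3.141, -0.0, 0.001]
contact_force: [-7.2, -1.6, 14.8]
finger_gap: 0.483
time: 25.0
tool_pos: [601.4, 225.2, 20.1]
eef_rot: [3.141, 0.0, 0.0]
contact_force: [0.6, -0.7, -0.3]
finger_gap: 1.001
time: 25.5
tool_pos: [601.7, 225.5, 111.1]
eef_rot: [-3.14, -0.001, 0.0]
contact_force: [-0.7, -0.4, -0.3]
finger_gap: 1.0
t 25.5 tcp [601.7 225.5 111.1] yaw [-3.14e+00 -1.00e-03  0.00e+00] gap 1.0 F [-0.7 -0.4 -0.3] need [0.207 4.108 0.856] q6 0.91
```

```bash
python3 -m jog '[[0,0.3,0,0],[0,0.6,0,0],[0,1,0,0],[0,1,0,0]]' >/dev/null
python3 -m jog '[[0,0.4,0,0],[0,0.8,0,0],[0,1,0,0]]' >/dev/null
python3 -m jog '[[0,0.4,0,0],[0,0.8,0,0],[0,1,0,0]]' >/dev/null
python3 -m jog '[[0.1,0.4,0,0],[0.2,0.8,0,0],[0.21,1,0,0],[0.21,1,0,0]]' >/dev/null
python3 -m jog '[[0,0.12,0,0],[0,0.12,0,0],[0,0.12,0,0],[0,0.12,0,0],[0,0.12,0,0]]'
python3 - <<'E'
from h import *
need(623,-186.3,25)
im,D=env.get_image('top'); cv2.imwrite('pics/t2.png',cv2.resize(im,(640,480)))
print('bjar',tops('top',im,D,'blue',(175,175),25,58),'yjar',tops('top',im,D,'yellow',(140,243),25,63))
E
```

```text
time: 27.4
tool_pos: [622.6, -186.1, 110.4]
eef_rot: [-3.142, -0.0, 0.001]
contact_force: [-0.1, -0.2, 0.5]
finger_gap: 0.999
t 27.4 tcp [ 622.6 -186.1  110.4] yaw [-3.142e+00 -0.000e+00  1.000e-03] gap 0.999 F [-0.1 -0.2  0.5] need [0.004 0.002 0.854] q6 1.56
bjar [597.6 222.4  21.2 598.4 223.4  58.1 168. ] yjar [410.6 315.1  22.6 407.9 315.1  63.1 192. ]
```

View pics/t2.png

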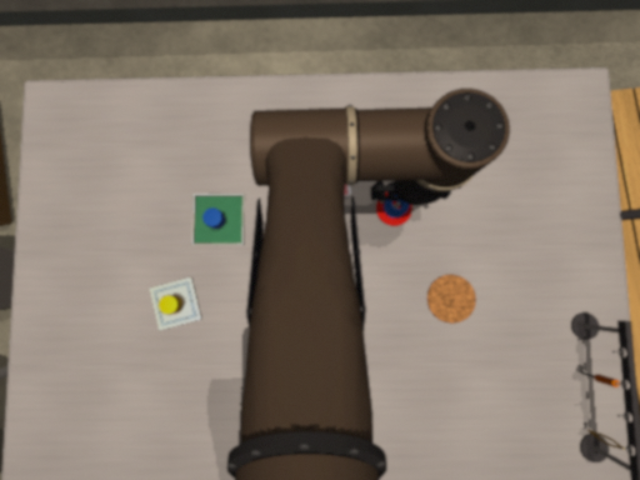

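Blue jar at (213,218) stands in the tray, yellow jar (168,303) on the tile; the gripper is over the spool at (397,205). Grasp and lift the blue spool.

```bash
python3 -m jog '[[0,0,0.2,0],[0,0,0.4,0],[0,0,0.6,0],[0,0,0.75,0],[0,0,0.83,0]]' >/dev/null
python3 -m jog '[[0,0,0,0],[0,0,0,0],[0,0,0,0]]' 75
python3 -m jog '[[0,0,0,0],[0,0,0,0],[0,0,0,0],[0,0,0,0],[0,0,0,0]]' 40 30 >/dev/null
python3 -m jog '[[0,0,0,0],[0,0,0,0],[0,0,0,0],[0,0,0,0]]'
python3 -m jog '[[0,0,-0.05,0],[0,0,-0.1,0],[0,0,-0.2,0],[0,0,-0.3,0],[0,0,-0.4,0]]'
python3 -m jog '[[0,0,-0.1,0],[0,0,-0.2,0],[0,0,-0.4,0],[0,0,-0.5,0],[0,0,-0.5,0]]'
python3 - <<'E'
from h import *
need(414.3,-307,25)
im,D=env.get_image('side'); cv2.imwrite('pics/s3.png',cv2.resize(im[110:230,190:350],(800,600)))
E
```

```text
time: 28.25
tool_pos: [623.3, -186.8, 28.3]
eef_rot: [3.141, -0.002, 0.0]
contact_force: [-0.4, 0.1, -0.5]
finger_gap: 0.755
time: 29.15
tool_pos: [623.2, -186.9, 28.5]
eef_rot: [3.141, -0.002, 0.0]
contact_force: [-0.4, 0.1, 5.9]
finger_gap: 0.596
time: 29.65
tool_pos: [622.7, -186.8, 68.4]
eef_rot: [3.142, -0.0, 0.0]
contact_force: [-0.9, -0.4, -1.1]
finger_gap: 0.596
time: 30.15
tool_pos: [623.7, -186.9, 119.4]
eef_rot: [3.141, -0.004, 0.0]
contact_force: [0.2, -0.1, -1.5]
finger_gap: 0.593
t 30.15 tcp [ 623.7 -186.9  119.4] yaw [ 3.141 -0.004  0.   ] gap 0.593 F [ 0.2 -0.1 -1.5] need [-2.098  1.2    0.937] q6 1.56
```

View pics/s3.png

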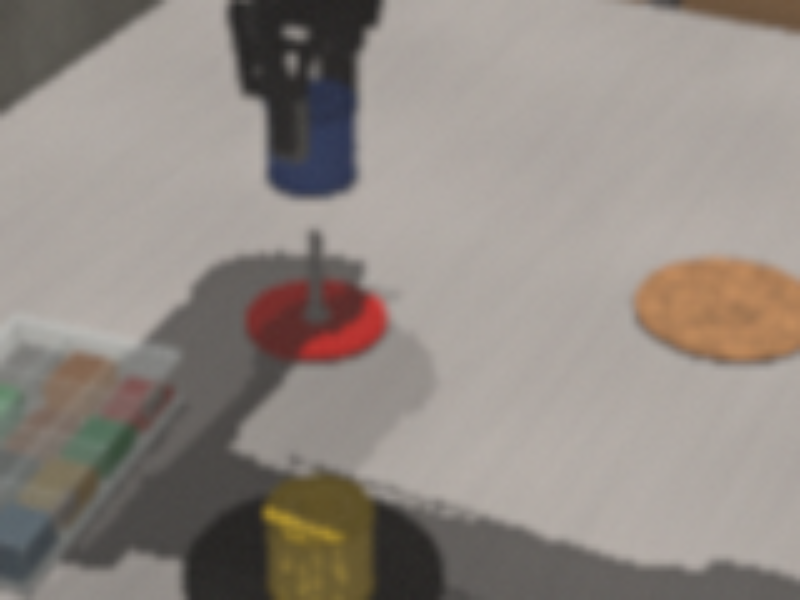

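The blue spool is held clear above the post and the stand is upright (base at 317,320). Parking the spool on the cork.

```bash
python3 -m jog '[[-0.2,0.1,0,0],[-0.4,0.2,0,0],[-0.7,0.4,0,0],[-0.7,0.4,0,0]]' >/dev/null
python3 -m jog '[[-0.3,0.2,0,0],[-0.7,0.4,0,0],[-0.7,0.4,0,0]]' >/dev/null
python3 -m jog '[[-0.3,0.2,0,0],[-0.6,0.4,0,0],[-0.7,0.4,0,0],[-0.7,0.4,0,0]]' >/dev/null
python3 -m jog '[[0,0,0.3,0],[0,0,0.6,0],[0,0,0.6,0],[0,0,0.6,0]]'
python3 -m jog '[[0,0,0.1,0],[0,0,0.2,0],[0,0,0.27,0],[0,0,0.31,0],[0,0,0.335,0]]' >/dev/null
python3 -m jog '[[0,0,0,0],[0,0,0,0],[0,0,0,0]]'
python3 -m jog '[[0,0,0,0],[0,0,0,0],[0,0,0,0]]' 80 >/dev/null
python3 -m jog '[[0,0,0,0],[0,0,0,0],[0,0,0,0]]' 100
python3 -m jog '[[0,0,-0.3,0],[0,0,-0.6,0],[0,0,-0.9,0],[0,0,-0.9,0],[0,0,-0.9,0]]'
python3 - <<'E'
from h import *
need(510.7,18.5,25)
E
```

```text
time: 31.7
tool_pos: [413.1, -306.6, 57.2]
eef_rot: [-3.142, 0.002, 0.001]
contact_force: [0.1, 0.9, -1.8]
finger_gap: 0.598
time: 32.5
tool_pos: [412.8, -307.0, 25.7]
eef_rot: [3.141, -0.001, 0.001]
contact_force: [-5.9, 6.3, 22.6]
finger_gap: 0.595
time: 33.1
tool_pos: [412.5, -306.8, 23.6]
eef_rot: [-3.142, 0.0, 0.0]
contact_force: [0.7, -0.1, 0.2]
finger_gap: 1.004
time: 33.6
tool_pos: [412.9, -306.8, 114.4]
eef_rot: [3.141, -0.002, 0.0]
contact_force: [-0.4, -0.1, -0.9]
finger_gap: 1.004
t 33.6 tcp [ 412.9 -306.8  114.4] yaw [ 3.141e+00 -2.000e-03  0.000e+00] gap 1.004 F [-0.4 -0.1 -0.9] need [ 0.977 -3.253  0.895] q6 1.83
```

Now to the yellow spool, re-measuring the stand on the way.

```bash
python3 -m jog '[[0.1,-0.3,0,0],[0.2,-0.6,0,0],[0.25,-0.82,0,0],[0.25,-0.82,0,0]]' >/dev/null
python3 -m jog '[[0.1,-0.4,0,0],[0.25,-0.82,0,0],[0.25,-0.82,0,0]]' >/dev/null
python3 -m jog '[[0.1,-0.4,0,0],[0.25,-0.82,0,0],[0.25,-0.82,0,0]]' >/dev/null
python3 -m jog '[[0.1,-0.4,0,0],[0.23,-0.8,0,0],[0.23,-0.8,0,0],[0.23,-0.8,0,0]]'
python3 - <<'E'
from h import *
im,D=env.get_image('top'); H=hsv(im)
m=cv2.inRange(H,*RG['red'])|cv2.inRange(H,(172,120,60),(180,255,255))
b=blob(im,m,(316,166),30).reshape(-1,2); p=np.array([plane('top',*q,6)[:2] for q in b],np.float32)
print('stand',cv2.minEnclosingCircle(p),cv2.fitEllipse(p),'bspool',tops('top',im,D,'blue',(361,240),20,52))
im2,_=env.get_image('side')
cv2.imwrite('pics/c4.png',np.hstack([cv2.resize(im[140:190,290:340],(400,400),interpolation=cv2.INTER_CUBIC),cv2.resize(im2[150:200,230:280],(400,400),interpolation=cv2.INTER_CUBIC)]))
need(510.7,18.5,25)
E
```

```text
time: 35.0
tool_pos: [510.0, 19.1, 112.7]
eef_rot: [3.141, 0.002, 0.001]
contact_force: [-0.6, 1.0, 0.1]
finger_gap: 0.998
stand ((622.5698852539062, -184.06088256835938), 40.04460906982422) ((622.5674438476562, -183.9621124267578), (77.2131118774414, 77.84449005126953), 15.502706527709961) bspool [ 414.9 -304.6   25.5  415.  -305.8   52.   201. ]
t 35.1 tcp [509.7  18.2 113.1] yaw [ 3.141e+00  2.000e-03 -0.000e+00] gap 1.003 F [-0.1 -0.3 -0.3] need [ 0.011 -0.004  0.881] q6 1.15
```

View pics/c4.png

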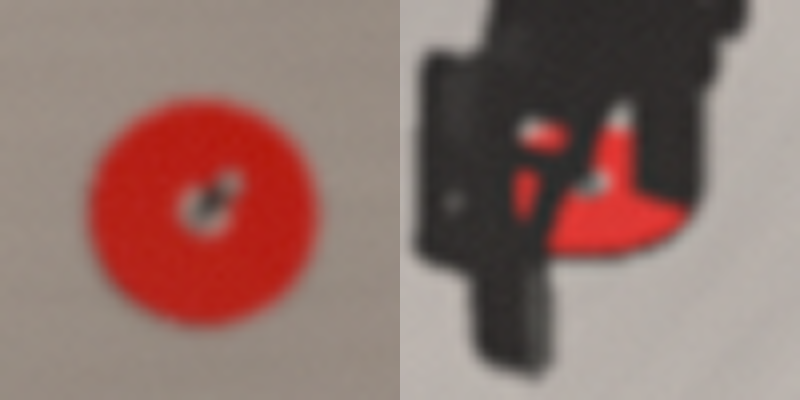

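Base centre at left crop (205,212), post upright with its tip at (232,182). Grasping the yellow spool.

```bash
python3 -m jog '[[0,0,0.2,0],[0,0,0.4,0],[0,0,0.6,0],[0,0,0.75,0],[0,0,0.87,0]]' >/dev/null
python3 -m jog '[[0,0,0,0],[0,0,0,0],[0,0,0,0]]' 75
python3 -m jog '[[0,0,0,0],[0,0,0,0],[0,0,0,0],[0,0,0,0],[0,0,0,0]]' 40 30 >/dev/null
python3 -m jog '[[0,0,0,0],[0,0,0,0],[0,0,0,0],[0,0,0,0]]'
python3 -m jog '[[0,0,-0.1,0],[0,0,-0.3,0],[0,0,-0.6,0],[0,0,-0.95,0],[0,0,-0.95,0]]'
python3 -m jog '[[0,0,-0.1,0],[0,0,-0.1,0],[0,0,-0.1,0]]'
python3 - <<'E'
from h import *
need(621.5,-185.7,29)
E
```

```text
time: 35.9
tool_pos: [511.0, 19.1, 27.5]
eef_rot: [-3.141, -0.001, 0.0]
contact_force: [-0.2, 0.3, -0.4]
finger_gap: 0.748
time: 36.8
tool_pos: [511.1, 19.4, 27.9]
eef_rot: [-3.141, -0.002, 0.001]
contact_force: [-1.3, -0.4, 5.1]
finger_gap: 0.601
time: 37.3
tool_pos: [513.4, 20.1, 127.2]
eef_rot: [-3.139, -0.008, 0.001]
contact_force: [1.0, -0.1, -0.4]
finger_gap: 0.6
time: 37.6
tool_pos: [510.1, 19.2, 131.5]
eef_rot: [3.142, 0.001, 0.0]
contact_force: [0.2, 0.2, -2.2]
finger_gap: 0.603
t 37.6 tcp [510.1  19.2 131.5] yaw [3.142e+00 1.000e-03 0.000e+00] gap 0.603 F [ 0.2  0.2 -2.2] need [1.114 2.049 1.025] q6 1.15
```

```bash
python3 -m jog '[[0.1,0.15,0,0],[0.2,0.35,0,0],[0.4,0.7,0,0],[0.4,0.7,0,0]]' >/dev/null
python3 -m jog '[[0.2,0.35,0,0],[0.4,0.7,0,0],[0.4,0.7,0,0]]' >/dev/null
python3 -m jog '[[0.15,0.35,0,0],[0.3,0.65,0,0],[0.31,0.65,0,0],[0.31,0.65,0,0]]' >/dev/null
python3 -m jog '[[0,0,0.1,0],[0,0,0.2,0],[0,0,0.33,0],[0,0,0.33,0],[0,0,0.33,0]]'
python3 - <<'E'
from h import *
need(621.5,-185.7,30.9)
im,_=env.get_image('side'); im2,_=env.get_image('top')
cv2.imwrite('pics/s5.png',np.hstack([cv2.resize(im[125:195,210:300],(514,400),interpolation=cv2.INTER_CUBIC),cv2.resize(im2[140:190,295:330],(280,400),interpolation=cv2.INTER_CUBIC)]))
def proj(n,P):
    K,p,A=cam(n); c=A.T@(np.array(P)-p)*[1,-1,-1]; q=K@c; return q[:2]/q[2]
from scipy.spatial.transform import Rotation
# side view: midline of yellow body vs of red base/post
H=hsv(im); m=cv2.inRange(H,(20,90,40),(36,255,255)); b=blob(im,m,(252,150),30)
x,y,w,h=cv2.boundingRect(b); print('yellow side bbox',x,y,w,h)
print('post tip px',proj('side',[622.6,-184,64]),'axis at 98',proj('side',[622.6,-184,98]))
E
```

```text
time: 39.2
tool_pos: [621.2, -185.4, 98.2]
eef_rot: [3.141, 0.001, 0.001]
contact_force: [0.6, -0.2, -0.3]
finger_gap: 0.603
t 39.2 tcp [ 621.2 -185.4   98.2] yaw [3.141e+00 1.000e-03 1.000e-03] gap 0.603 F [ 0.6 -0.2 -0.3] need [0.004 0.002 0.673] q6 1.56
yellow side bbox 246 134 16 24
post tip px [252.6591707  155.69800445] axis at 98 [252.50082614 145.11149275]
```

View pics/s5.png

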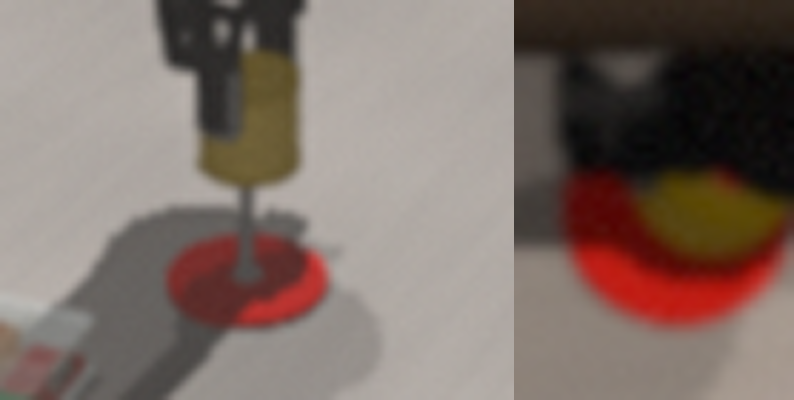

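Side crop: the spool spans 198–300 px (centre 249) and the post is at 245, so they are aligned to about 2 mm. Lowering in steps with a force check.

```bash
python3 -m jog '[[0,0,0.04,0],[0,0,0.08,0],[0,0,0.12,0],[0,0,0.16,0],[0,0,0.2,0]]'
python3 -m jog '[[0,0,0.1,0],[0,0,0.2,0],[0,0,0.25,0],[0,0,0.3,0],[0,0,0.3,0]]'
python3 -m jog '[[0,0,0.05,0],[0,0,0.1,0],[0,0,0.13,0],[0,0,0.13,0],[0,0,0.13,0]]'
python3 - <<'E'
from h import *
need(621.5,-185.7,30.9)
E
```

```text
time: 39.8
tool_pos: [621.4, -185.8, 78.4]
eef_rot: [-3.142, 0.0, 0.0]
contact_force: [-0.1, 0.6, -1.1]
finger_gap: 0.604
time: 40.3
tool_pos: [621.1, -185.7, 47.8]
eef_rot: [-3.142, 0.001, 0.0]
contact_force: [0.0, -0.1, -1.3]
finger_gap: 0.6
time: 40.8
tool_pos: [621.5, -185.8, 35.8]
eef_rot: [3.142, 0.0, 0.0]
contact_force: [0.9, 0.9, -1.1]
finger_gap: 0.598
t 40.8 tcp [ 621.5 -185.8   35.8] yaw [3.142 0.    0.   ] gap 0.598 F [ 0.9  0.9 -1.1] need [-0.    -0.001  0.049] q6 1.56
```

```bash
python3 -m jog '[[0,0,0.02,0],[0,0,0.035,0],[0,0,0.05,0],[0,0,0.05,0]]'
python3 -m jog '[[0,0,0,0],[0,0,0,0],[0,0,0,0]]' 75 >/dev/null
python3 -m jog '[[0,0,0,0],[0,0,0,0],[0,0,0,0]]' 100
python3 -m jog '[[0,0,-0.2,0],[0,0,-0.5,0],[0,0,-0.9,0],[0,0,-0.9,0],[0,0,-0.9,0]]'
python3 - <<'E'
from h import *
need(412.7,-306.9,24)
E
```

```text
time: 41.2
tool_pos: [621.6, -185.8, 31.0]
eef_rot: [3.141, -0.0, 0.0]
contact_force: [-0.9, 0.5, 1.4]
finger_gap: 0.598
time: 41.8
tool_pos: [621.6, -185.8, 30.8]
eef_rot: [3.142, -0.0, 0.0]
contact_force: [-0.2, 0.4, 1.1]
finger_gap: 1.003
time: 42.3
tool_pos: [622.2, -185.7, 122.2]
eef_rot: [-3.141, -0.003, 0.0]
contact_force: [-0.2, 0.7, -1.0]
finger_gap: 1.001
t 42.3 tcp [ 622.2 -185.7  122.2] yaw [-3.141e+00 -3.000e-03  0.000e+00] gap 1.001 F [-0.2  0.7 -1. ] need [-2.098  1.212  0.976] q6 1.56
```

```bash
python3 -m jog '[[-0.2,0.1,0,0],[-0.4,0.2,0,0],[-0.7,0.4,0,0],[-0.7,0.4,0,0]]' >/dev/null
python3 -m jog '[[-0.3,0.2,0,0],[-0.7,0.4,0,0],[-0.7,0.4,0,0]]' >/dev/null
python3 -m jog '[[-0.3,0.2,0,0],[-0.6,0.4,0,0],[-0.68,0.41,0,0],[-0.68,0.41,0,0],[-0.68,0.41,0,0]]'
python3 -m jog '[[0,0,0.3,0],[0,0,0.6,0],[0,0,0.85,0],[0,0,0.945,0],[0,0,0.945,0]]'
python3 -m jog '[[0,0,0,0],[0,0,0,0],[0,0,0,0],[0,0,0,0],[0,0,0,0]]' 40 30 >/dev/null
python3 -m jog '[[0,0,0,0],[0,0,0,0],[0,0,0,0],[0,0,0,0]]'
python3 -m jog '[[0,0,-0.1,0],[0,0,-0.4,0],[0,0,-0.8,0],[0,0,-0.8,0],[0,0,-0.8,0]]'
python3 - <<'E'
from h import *
need(515.5,15.7,25)
im,D=env.get_image('top')
print('yspool',tops('top',im,D,'yellow',(319,165),20,54))
m=cv2.inRange(hsv(im),*RG['red'])|cv2.inRange(hsv(im),(172,120,60),(180,255,255)); b=blob(im,m,(316,166),30).reshape(-1,2)
print('stand',cv2.minEnclosingCircle(np.array([plane('top',*q,6)[:2] for q in b],np.float32)))
E
```

```text
time: 43.5
tool_pos: [414.1, -306.7, 120.6]
eef_rot: [3.142, 0.0, 0.0]
contact_force: [-0.4, 1.1, 0.3]
finger_gap: 1.001
time: 44.0
tool_pos: [413.5, -306.2, 25.0]
eef_rot: [-3.141, 0.003, 0.001]
contact_force: [0.7, -0.6, -0.0]
finger_gap: 1.003
time: 44.9
tool_pos: [414.6, -307.1, 27.8]
eef_rot: [3.141, -0.003, 0.0]
contact_force: [0.4, 1.5, 5.8]
finger_gap: 0.595
time: 45.4
tool_pos: [414.1, -306.9, 108.0]
eef_rot: [3.141, -0.003, -0.0]
contact_force: [-0.1, -0.1, -2.1]
finger_gap: 0.588
t 45.4 tcp [ 414.1 -306.9  108. ] yaw [ 3.141e+00 -3.000e-03 -0.000e+00] gap 0.588 F [-0.1 -0.1 -2.1] need [ 1.011 -3.227  0.831] q6 1.83
yspool [ 620.7 -185.    25.3  621.1 -185.9   53.5  206. ]
stand ((620.2691650390625, -183.4207305908203), 41.66497802734375)
```

```bash
python3 -m jog '[[0.1,-0.3,0,0],[0.2,-0.6,0,0],[0.26,-0.82,0,0],[0.26,-0.82,0,0]]' >/dev/null
python3 -m jog '[[0.1,-0.4,0,0],[0.26,-0.82,0,0],[0.26,-0.82,0,0]]' >/dev/null
python3 -m jog '[[0.1,-0.4,0,0],[0.26,-0.82,0,0],[0.26,-0.82,0,0]]' >/dev/null
python3 -m jog '[[0.1,-0.4,0,0],[0.24,-0.77,0,0],[0.24,-0.77,0,0],[0.24,-0.77,0,0]]' >/dev/null
python3 -m jog '[[0,0,0.2,0],[0,0,0.4,0],[0,0,0.6,0],[0,0,0.6,0],[0,0,0.6,0]]'
python3 -m jog '[[0,0,0.06,0],[0,0,0.12,0],[0,0,0.16,0],[0,0,0.19,0],[0,0,0.2,0]]' >/dev/null
python3 -m jog '[[0,0,0,0],[0,0,0,0],[0,0,0,0]]'
python3 - <<'E'
from h import *
need(516.5,15.7,26.8)
E
```

```text
time: 47.35
tool_pos: [515.0, 15.1, 46.2]
eef_rot: [3.141, 0.002, -0.001]
contact_force: [-0.0, -0.2, -1.3]
finger_gap: 0.593
time: 48.15
tool_pos: [515.4, 16.2, 26.8]
eef_rot: [3.141, -0.0, 0.001]
contact_force: [-2.9, -0.7, 5.3]
finger_gap: 0.59
t 48.15 tcp [515.4  16.2  26.8] yaw [ 3.141e+00 -0.000e+00  1.000e-03] gap 0.59 F [-2.9 -0.7  5.3] need [0.011 0.005 0.   ] q6 1.16
```

Light contact at the expected height; release, rise, step back to the left-rear out of the camera's way, and check.

```bash
python3 -m jog '[[0,0,0,0],[0,0,0,0],[0,0,0,0]]' 75 >/dev/null
python3 -m jog '[[0,0,0,0],[0,0,0,0],[0,0,0,0]]' 100
python3 -m jog '[[0,0,-0.2,0],[0,0,-0.5,0],[0,0,-1,0],[0,0,-1,0],[0,0,-1,0]]'
python3 -m jog '[[0,0.4,-0.2,0],[0,0.8,-0.3,0],[0,1,-0.3,0],[0,1,-0.3,0]]' >/dev/null
python3 -m jog '[[-0.1,0.4,0,0],[-0.3,0.8,0,0],[-0.3,1,0,0],[-0.3,1,0,0]]' >/dev/null
python3 -m jog '[[-0.1,0.4,0,0],[-0.3,0.8,0,0],[-0.3,1,0,0],[-0.3,1,0,0]]' >/dev/null
python3 -m jog '[[0,0.4,0,0],[0,0.8,0,0],[0,1,0,0],[0,1,0,0],[0,1,0,0]]'
python3 - <<'E'
from h import *
im,D=env.get_image('top'); H=hsv(im); s,_=env.get_image('side')
cv2.imwrite('pics/end.png',np.hstack([cv2.resize(im,(400,300)),cv2.resize(s,(400,300))]))
print('yspool',tops('top',im,D,'yellow',(319,165),20,54),'bspool',tops('top',im,D,'blue',(246,204),22,51))
print('yjar',tops('top',im,D,'yellow',(140,243),25,63),'bjar',tops('top',im,D,'blue',(173,175),22,58))
m=cv2.inRange(H,*RG['red'])|cv2.inRange(H,(172,120,60),(180,255,255)); b=blob(im,m,(316,166),30).reshape(-1,2)
print('stand',cv2.minEnclosingCircle(np.array([plane('top',*q,6)[:2] for q in b],np.float32)))
P=cloud('top',D); m=((P[...,2]>15)&(D>0)).astype(np.uint8)*255
b=blob(im,m,(248,142),45); print(cv2.minAreaRect(np.array([plane('top',*q,34)[:2] for q in b.reshape(-1,2)],np.float32)))
E
```

```text
time: 48.75
tool_pos: [515.5, 16.2, 26.3]
eef_rot: [3.142, 0.0, 0.0]
contact_force: [-0.6, 0.8, 0.4]
finger_gap: 0.996
time: 49.25
tool_pos: [516.2, 16.6, 127.6]
eef_rot: [-3.14, -0.003, 0.0]
contact_force: [-0.4, -0.4, -0.4]
finger_gap: 1.001
time: 50.95
tool_pos: [455.6, -382.8, 155.1]
eef_rot: [-3.141, 0.002, -0.0]
contact_force: [0.7, 0.1, -0.1]
finger_gap: 1.003
yspool [ 621.  -184.9   25.1  621.1 -184.6   53.6  189. ] bspool [515.6  15.6  25.9 516.1  15.9  51.3 212. ]
yjar [408.6 315.2  22.  407.9 315.4  63.3 191. ] bjar [597.8 223.2  20.5 598.4 223.4  58.1 168. ]
stand ((621.848388671875, -184.08932495117188), 40.29087829589844)
((691.91064453125, 8.946365356445312), (110.5318374633789, 177.54945373535156), 6.143357276916504)
```

View pics/end.png

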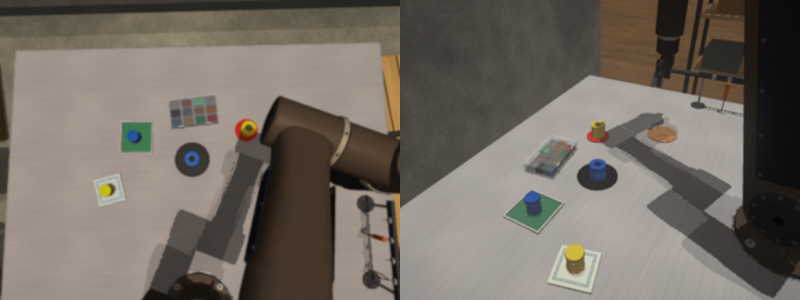

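All four stand upright in their places: yellow spool on the stand (246,130), blue spool in the dish (193,158), jars at (134,136) and (107,190). Every offset is 5 mm or less. Handing in.

```bash
python3 -c "
from workcell import env
print(env.close_job())"
```

```text
the job is handed in; nothing more can be done
None
```

I changed the cart over from blue to yellow and handed the job in at about 51 s; the interface gives no verdict. I moved the jars first and then the spools, parking each blue thing on the cork pad meanwhile. The blue spool came straight up off its post.

The last top-camera check, after release, showed each thing near the middle of its place:

| Thing | Place | Distance from the middle | Allowed |
|---|---|---|---|
| Yellow spool | over the stand's post | about 1 mm | 13 mm |
| Blue spool | black dish | about 1 mm | 15 mm |
| Yellow jar | white tile | about 3 mm | 15 mm |
| Blue jar | green tray | about 5 mm | 15 mm |

- **Heights and uprightness:** the measured tops are all within 1 mm of what they should be, and everything looks upright in both views.
- **Bystanders:** the stand is within about 1 mm of where it started. The organizer's measured position is unchanged, and the gripper is clear of everything.
- **Disagreements:** camera and robot positions differed by 1–3 mm throughout, which I allowed for when placing the spools. My first try at outlining the tile by brightness failed, so I used its height and colour instead; those two agreed to about 1 mm.

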